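# Catch the chiller blocks from the tipping chute

## Robot

A 6-joint arm with a two-finger parallel gripper is mounted at the origin on the work surface. World frame = base frame: x ahead of the robot, y to its left, z up, the work surface at z = 0. Lengths are in m, angles in rad, forces in N, time in s.
With the tool pointing down it reaches from about 0.3 to 0.775 m from the base axis. Payload 14.6 kg.
Tool frame: the origin (TCP) lies midway between the tips of the shut fingers; the grasp point (between the pads) lies 19 mm behind it; z points along the fingers, y is the line along which they close (so a half turn about z gives the same grasp; the last joint's range is limited). The gripper opens to 85 mm and grips with 20 to 120 N. Pads are 22 mm wide; open, the fingers measure 114 mm over their backs; the gripper's body (76 mm by 85 mm) begins 54 mm behind the grasp point. The pads swing forward as they close: fully open they stand 13 mm farther back than shut.
Start: joints at [-0.067, 0.3, 1.521, -0, 1.321, -0.067], TCP at [0.55, -0, 0.231] pointing down, gripper open.
Joint ranges: [-3.03, 3.03], [-0.79, 2.21], [0.23, 2.52], [-1.04, 4.18], [0, 3.07], [-2.55, 2.55]. Speed limits (rad/s): [2.22, 2.22, 2.57, 3.14, 3.14, 3.14].

## Interface

Orientations are given as a unit quaternion [x, y, z, w].
In Python, from plant import status, vision, env gives the robot as it stands.
- The arm moves only by the tool play_rows, never from a script. Its argument "steps" is a list that holds one entry, the list of rows, each a list of 5 numbers: the shift along the tool's x, y, z in m, then the turn about the tool's z in degrees, then the finger opening in m, from 0 to 0.0854. In form: [[[x, y, z, yaw, fingers], ...]]. A call has 1 to 8 rows; each row shifts and turns the commanded pose from where the row before left it, along the tool's axes as they then stand; what a row does not reach is not made up. A row lasts 1/8 s, in which the tool goes at most 62.5 mm and 10.7 degrees, less where a joint would pass 70% of its speed; a pose out of reach is approached as far as the arm can. A call is refused whole if a number of a shift passes 0.0625 or a number of a turn 10.7, either way. A call with a gripper value outside its range is refused whole. The fingers move at their own pace and stop on an object; the grip force is fixed at half the most. Time passes only in rows, so rows that do not move let the fingers close. It gives the time, the measured TCP pose, the force, the opening and the grip force at its end, in the units of the state.
- status.get_obs(): the state, without advancing time (a new reading comes with each control period).
- vision.camera(name): name is "scene" or "side" or "wrist"; returns a dict with "image" (400x640x3 uint8, red, green, blue), "fx", "fy", "cx", "cy" (pixels), "extrinsics" (4x4, takes a point from camera to world coordinates). Camera axes: x right, y up, looking along -z (the intrinsics and any distortion apply to the point x, -y, -z); pixel columns grow to the right and rows downward; lengths in m; the calibration is good to about 2 mm. A picture is of the moment at which its call begins. There is no depth.
- env.hand_in(): hands the job in; it is judged then, once.
The state is a dict: "time_s": time; "qpos": joint angles; "qvel": joint speeds; "joint_torque": joint torques, N m; "tool_pos": TCP position; "eef_rot": TCP orientation; "ft_force": force on the tool from outside, world axes, zero at the start; "ft_torque": the same for the moment, N m; "finger_gap": opening from 0.0 (shut) to 1.0 (fully open); "finger_force": force on a finger pad.
Only numpy, scipy, OpenCV 4.12 (cv2) and the standard library are available. Lean on these libraries where they do the work, as an engineer would, in place of code of your own. Each camera call takes 0.05 s, during which the arm holds its last target. There are 200 camera calls.

## Task

Draw the steel ice pail out from under the riser shelf, stand it down in the clear and let go of it, then take it again by its black handle. Hold it up under the dispenser's spout and push its rim against the red paddle so that the chute tips and all three blue chiller blocks slide into the pail, none of them falling onto the table. Then stand the pail upright on the cork mat with the blocks in it, leaving the loose barware where it is.

Things in the scene. Friction and masses are not known exactly. Their poses are not given: they have to be found in the camera images.
- pail: steel ice pail, open top, outer diameter 116 mm at the rim (112 at the foot), 110 mm high, wall 8 mm, inner floor 8 mm up, about 0.2 kg. Origin: centre of its underside, z up. A straight level black handle sticks out along its -x, from 55 to 145 mm from the axis, 24 mm wide, 28 mm high, mid-height 85 mm. It starts with the handle under the riser shelf.
- pail_handle (a point): the middle of the part of the handle to grip: 112 mm from the pail's axis along its -x, 85 mm above its underside
- riser: fixed riser shelf: board 260 mm (its x) by 120 mm (its y), underside 140 mm and top 152 mm above the table, on dark end panels at both x ends; a flower pot and a green glass on top (up to 280 mm above the table). Origin on the table under the middle of the board; the pail stands on its -y side, handle under the board.
- dispenser: fixed block dispenser, front = its -x. Origin on the table under the chute's pivot, which runs along its y 205 mm up. White base 130 mm wide, x = 2 to 128 mm, 12 mm high; clear side panels at y = +-45 mm from x = 5 mm on. In front of x = 0 there are only the paddle and the hood (see spout). Chute 56 mm wide, its lip at x = -45 mm, its rear end at x = 95 mm, top 240 mm up.
- spout (a point): centre of the opening of the dispenser's clear hood, x = -67 mm, y = 0, 173 mm up. Hood: open above and below, front plate at x = -104 to -100 mm, cheeks at y = +-35 mm, 173 to 250 mm up. Blocks drop between x = -100 and -38 mm. With the paddle pushed fully back by the far side of the rim, the pail's axis is under this point; hold the rim 10 to 25 mm below it.
- chute (a joint): tilt of the white tipping chute in rad: 0 = level (at rest), 0.66 = fully tipped. It falls back to level by itself. It tips, lip down, when the red paddle hanging under it is pushed towards the dispenser's +x (2 to 3 N); the blocks slide at about 0.3 to 0.45
- paddle_tip (a point): lower end of the red paddle, 50 mm wide; 144 mm above the table and 59 mm in front (-x) of the pivot at rest, 120 mm above the table and 9 mm in front of the pivot when fully tipped
- block1: blue chiller block 40 x 38 x 34 mm, about 35 g, origin at its centre; the one nearest the lip of the chute
- block2: blue chiller block like block1, the middle one
- block3: blue chiller block like block1, the rear one
- trivet: fixed round cork mat, 140 mm across, 10 mm thick, origin at the centre of its underside
- icetray: bystander, fixed: low clear ice tray with a drawer, 110 x 150 x 65 mm, knob of the drawer on its -x side (35 mm out), origin at the centre of its underside
- shaker: bystander, loose: steel cocktail shaker, 88 mm across, 200 mm high, origin at the centre of its underside
- jigger: bystander, loose: green glass jigger, 60 mm across, 100 mm high, origin at the centre of its underside
- muddler: bystander, loose: bamboo muddler lying along its x, 200 mm long, 32 mm thick, origin under its middle
There are look-alikes about, which are no part of the job. Leave any green look-alike of the block1 alone.

How it is judged:
On the way, in this order (a step that is already met when the one before it is completed fails the run):
1. the pail stands released and still on the table, its handle out from under the riser shelf (horizontal distance between pail_handle and riser above 0.1 m and height (world z) of pail below 0.016 m and angle between pail's own z axis and vertical below 0.1 rad and contact force between the fingers and pail below 0.1 N and linear speed of pail below 0.02 m/s), for 0.2 s.
2. the pail is held up by its handle under the spout with all three blocks in it (z of block1 in the frame of pail between 0.01 and 0.112 m and x of block1 in the frame of pail between -0.045 and 0.045 m and y of block1 in the frame of pail between -0.045 and 0.045 m and z of block2 in the frame of pail between 0.01 and 0.112 m and x of block2 in the frame of pail between -0.045 and 0.045 m and y of block2 in the frame of pail between -0.045 and 0.045 m and z of block3 in the frame of pail between 0.01 and 0.112 m and x of block3 in the frame of pail between -0.045 and 0.045 m and y of block3 in the frame of pail between -0.045 and 0.045 m and contact force between the fingers and pail above 1 N and distance between the grasp point and pail_handle below 0.05 m and height (world z) of pail above 0.03 m and horizontal distance between spout and pail below 0.07 m), for 0.2 s.
At the end, for the whole second after the job is handed in: The pail stands upright (within 0.1 rad) and at rest on the cork mat, its axis within 30 mm of the mat's centre, with all three blocks in it (z of block1 in the frame of pail between 0.01 and 0.112 m and x of block1 in the frame of pail between -0.045 and 0.045 m and y of block1 in the frame of pail between -0.045 and 0.045 m and z of block2 in the frame of pail between 0.01 and 0.112 m and x of block2 in the frame of pail between -0.045 and 0.045 m and y of block2 in the frame of pail between -0.045 and 0.045 m and z of block3 in the frame of pail between 0.01 and 0.112 m and x of block3 in the frame of pail between -0.045 and 0.045 m and y of block3 in the frame of pail between -0.045 and 0.045 m and horizontal distance between pail and trivet below 0.03 m and height (world z) of pail between 0.007 and 0.014 m and angle between pail's own z axis and vertical below 0.1 rad and linear speed of pail below 0.02 m/s); the robot touches nothing.
It fails at once if a block falls onto the table (height (world z) of any of block1, block2, block3 below 0.024 m).
It fails at once if the shaker, jigger or muddler is moved more than 40 mm (distance of any of shaker, jigger, muddler from where it was at the start of the episode above 0.04 m).
It also fails if it takes over 72 s, if anything falls off the work surface, if the arm or the gripper's body presses on something with over 40 N, if the wrist force passes 120 N, or if a joint passes its speed limit or range.

## Working session

There is one attempt and no reset: what is moved stays moved. The work goes in short steps, Python scripts to look and compute and a tool call to move; the robot and the scene stay as the last step left them, time stands still between calls to the robot, and variables do not carry over. Pictures are saved under pics/ and viewed, at most 10 in all, crops included, and the job is handed in when it is done.

Besides the shell and the picture viewer there is one more tool, called after "Emit:" as name(argument=value, ...), one argument or row to a line, values as JSON. play_rows: Moves the arm, as the interface text tells. Its arguments: {"type":"object","properties":{"steps":{"type":"array"}},"required":["steps"]}

```bash
mkdir -p pics; cat > h.py <<'E'
import numpy as np, cv2
from plant import status, vision, env
def cam(n,save=None):
    c=vision.camera(n)
    if save: cv2.imwrite('pics/'+save,c['image'][:,:,::-1])
    return c
def plane(c,u,v,z):
    E=np.array(c['extrinsics']);d=E[:3,:3]@np.array([(u-c['cx'])/c['fx'],-(v-c['cy'])/c['fy'],-1.])
    o=E[:3,3];return o+d*(z-o[2])/d[2]
def proj(c,p):
    E=np.array(c['extrinsics']);q=E[:3,:3].T@(np.array(p)-E[:3,3])
    return c['cx']+c['fx']*q[0]/-q[2], c['cy']-c['fy']*q[1]/-q[2]
def tri(c1,p1,c2,p2):
    A=[];b=[]
    for c,(u,v) in((c1,p1),(c2,p2)):
        o=np.array(c['extrinsics'])[:3,3];d=plane(c,u,v,0)-o;d/=np.linalg.norm(d);M=np.eye(3)-np.outer(d,d);A.append(M);b.append(M@o)
    return np.linalg.lstsq(np.vstack(A),np.hstack(b),rcond=None)[0]
E
python3 - <<'E'
from h import *
import pickle
cs={}
for n in('scene','side','wrist'):
    c=cam(n,n+'0.png'); cs[n]=c
    print(n,c['fx'],c['cx'],c['cy'],np.round(np.array(c['extrinsics']),3).tolist(),[k for k in c])
pickle.dump(cs,open('c0.pkl','wb'))
o=status.get_obs();print(o['time_s'],o['tool_pos'],o['eef_rot'])
E
```

```text
scene 445.3387446511198 312.05130090662186 199.52713377174138 [[0.692, -0.596, 0.408, 1.099], [0.722, 0.571, -0.39, -0.53], [-0.0, 0.564, 0.826, 1.174], [0.0, 0.0, 0.0, 1.0]] ['image', 'fx', 'fy', 'cx', 'cy', 'extrinsics']
side 377.5981989634925 321.5429038998281 192.82273248189847 [[-0.609, -0.574, 0.548, 1.167], [0.793, -0.439, 0.422, 0.384], [-0.001, 0.691, 0.723, 0.884], [0.0, 0.0, 0.0, 1.0]] ['image', 'fx', 'fy', 'cx', 'cy', 'extrinsics']
wrist 331.32309200992626 317.0607248146203 198.99426485080437 [[1.0, -0.0, 0.001, 0.551], [-0.0, 0.963, 0.268, 0.067], [-0.001, -0.268, 0.963, 0.373], [0.0, 0.0, 0.0, 1.0]] ['image', 'fx', 'fy', 'cx', 'cy', 'extrinsics']
0.15 [5.49831128e-01 1.03450896e-05 2.30848423e-01] [ 7.07125376e-01  7.07088045e-01 -2.92020879e-04 -3.36562431e-04]
```

View pics/scene0.png

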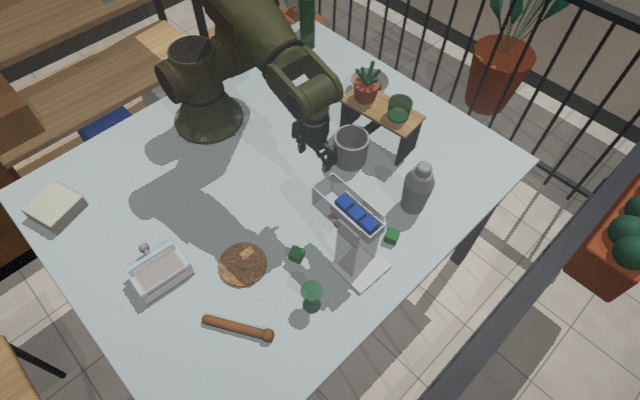

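View pics/side0.png

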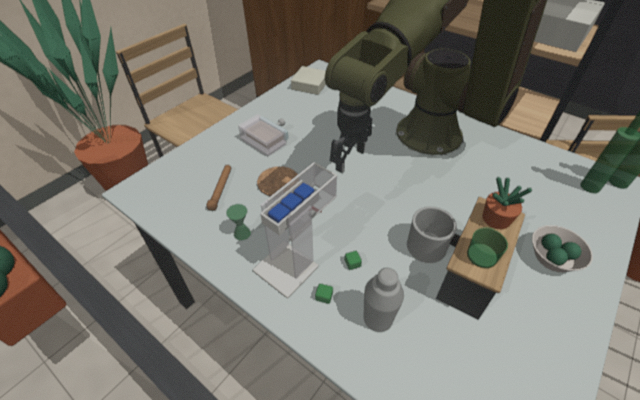

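The scene view shows the pail at (351,148), its handle running under the riser (383,112), and the dispenser with blue blocks at (358,213). The mat is at (242,264), shaker (417,188), jigger (312,295) and muddler (238,328), with the tray at (160,270). In the side view the pail is at (432,235), the riser at (488,250) and the mat at (277,181).

Things that could be mistaken:
- **Pail:** the bowl at side (560,250), the green glass on the riser at scene (400,108), and the shaker at scene (417,188). I choose the steel open pail at scene (351,148).
- **Blocks:** the green cubes at scene (297,255) and (391,236). I choose the three blue blocks on the chute.

Next is one close crop to check this.

```bash
python3 - <<'E'
import cv2,numpy as np
a=cv2.imread('pics/scene0.png');b=cv2.imread('pics/side0.png')
A=cv2.resize(a[60:300,300:450],(375,600),interpolation=cv2.INTER_CUBIC)
B=cv2.resize(b[160:300,240:340],(425,595),interpolation=cv2.INTER_CUBIC)
B=cv2.copyMakeBorder(B,0,5,0,0,0)
cv2.imwrite('pics/crop1.png',np.hstack([A,B]))
C=cv2.resize(b[180:340,360:560],(750,600),interpolation=cv2.INTER_CUBIC)
cv2.imwrite('pics/crop2.png',C)
E
```

```text
(no output)
```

View pics/crop1.png

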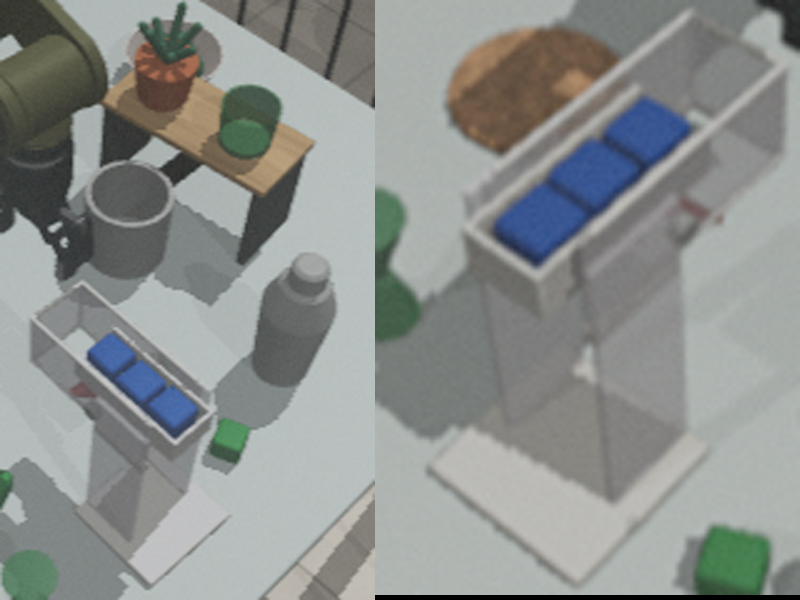

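View pics/crop2.png

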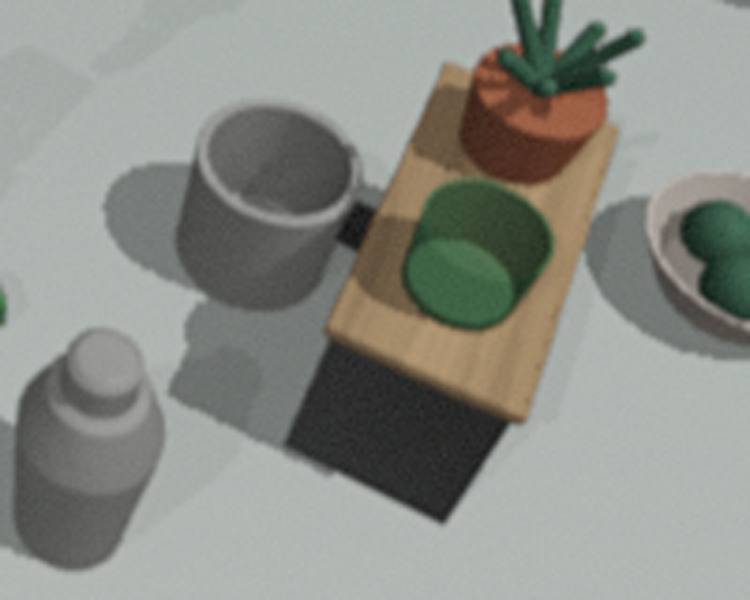

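```bash
python3 - <<'E'
from h import *
import pickle
cs=pickle.load(open('c0.pkl','rb'));s,d=cs['scene'],cs['side']
f1=lambda x,y:(300+x/2.5,60+y/2.5); f2=lambda x,y:(240+x/4.25,160+y/4.25); f3=lambda x,y:(360+x/3.75,180+y/3.75)
P=lambda n,v:print(n,np.round(v,4))
P('pail sc',plane(s,*f1(129.5,195),.11));P('pail sd',plane(d,*f3(277.5,164),.11))
P('tri',tri(s,f1(129.5,195),d,f3(277.5,164)))
for p in[(103,100),(313,145),(263,192)]:P('riser sc',plane(s,*f1(*p),.152))
for p in[(447,63),(620,128),(525,420),(328,330)]:P('riser sd',plane(d,*f3(*p),.152))
P('handle pt',plane(d,*f3(357,225),.085))
for p in[(80,510),(150,585),(228,517)]:P('base sc',plane(s,*f1(*p),.012))
for p in[(430,468),(577,583),(708,450)]:P('base sd',plane(d,*f2(*p),.012))
for p in[(82,284),(33,320)]:P('hood sc',plane(s,*f1(*p),.25))
for p in[(693,10),(785,70)]:P('hood sd',plane(d,*f2(*p),.25))
# trivet + blobs
for c,n in((s,'sc'),(d,'sd')):
    hsv=cv2.cvtColor(c['image'],cv2.COLOR_RGB2HSV)
    m=cv2.inRange(hsv,(5,60,40),(20,200,220))
    for k in cv2.findContours(m,0,1)[0]:
        if cv2.contourArea(k)>250:
            e=cv2.fitEllipse(k);P(n+' brown %s'%np.round(e[0]),plane(c,*e[0],.01))
P('shaker',plane(s,417,205,.05)); P('shaker top sc',tri(s,(424,167),d,(388,275)))
P('jig',tri(s,(312,287),d,(237,212)))
E
```

```text
pail sc [0.4896 0.2291 0.11  ]
pail sd [0.489  0.2361 0.11  ]
tri [0.4846 0.2346 0.1033]
riser sc [0.375  0.2954 0.152 ]
riser sc [0.6166 0.4293 0.152 ]
riser sc [0.6239 0.3213 0.152 ]
riser sd [0.3685 0.2984 0.152 ]
riser sd [0.3557 0.4145 0.152 ]
riser sd [0.6122 0.44   0.152 ]
riser sd [0.6249 0.3252 0.152 ]
handle pt [0.4835 0.2996 0.085 ]
base sc [ 0.7272 -0.095   0.012 ]
base sc [ 0.845 -0.104  0.012]
base sc [0.8507 0.0212 0.012 ]
base sd [0.7002 0.0913 0.012 ]
base sd [0.7115 0.2066 0.012 ]
base sd [0.5821 0.2236 0.012 ]
hood sc [0.621  0.0026 0.25  ]
hood sc [ 0.6191 -0.0666  0.25  ]
hood sd [0.4767 0.1127 0.25  ]
hood sd [0.4902 0.1795 0.25  ]
sc brown [ 14. 378.] [ 0.4004 -0.8868  0.01  ]
sc brown [243. 329.] [ 0.6958 -0.3984  0.01  ]
sc brown [242. 264.] [ 0.5483 -0.2821  0.01  ]
sc brown [ 10. 240.] [ 0.0087 -0.7309  0.01  ]
sc brown [623. 240.] [1.2723 0.5874 0.01  ]
sc brown [380. 106.] [0.3956 0.4894 0.01  ]
sc brown [524.  67.] [0.6463 1.0727 0.01  ]
sc brown [500.  71.] [0.5945 0.9773 0.01  ]
sc brown [481.  59.] [0.4987 0.987  0.01  ]
sc brown [68. 99.] [-0.4346 -0
[... 202 characters left out ...]
n [274. 179.] [ 0.5495 -0.2887  0.01  ]
sd brown [217. 192.] [ 0.7061 -0.3937  0.01  ]
sd brown [592. 149.] [-0.2624  0.5126  0.01  ]
sd brown [112. 154.] [ 0.807  -0.8339  0.01  ]
sd brown [608. 121.] [-0.4823  0.5272  0.01  ]
sd brown [188. 119.] [ 0.5016 -0.7898  0.01  ]
sd brown [530. 112.] [-0.3608  0.2669  0.01  ]
sd brown [167.  86.] [ 0.4028 -1.0621  0.01  ]
sd brown [159.  64.] [ 0.3018 -1.252   0.01  ]
sd brown [152.  43.] [ 0.1833 -1.476   0.01  ]
sd brown [570.  13.] [-1.5472  0.1409  0.01  ]
sd brown [463.  17.] [-1.1112 -0.3317  0.01  ]
sd brown [296.  34.] [-0.3508 -0.9511  0.01  ]
shaker [0.7787 0.2168 0.05  ]
shaker top sc [0.7506 0.237  0.1947]
jig [ 0.7685 -0.2124  0.1009]
```

```bash
python3 - <<'E'
from h import *
import pickle
cs=pickle.load(open('c0.pkl','rb'));s,d=cs['scene'],cs['side']
f2=lambda x,y:(240+(x-375)/4.25,160+y/4.25)
P=lambda n,v:print(n,np.round(v,4))
for p in[(430,468),(577,583),(708,450)]:P('base sd',plane(d,*f2(*p),.012))
for p in[(693,10),(785,70),(467,220),]:P('hood sd',plane(d,*f2(*p),.25))
P('paddle tri',tri(s,(333,217),d,f2(713,214)))
o=status.get_obs();print(o['qpos'],o['finger_gap'])
E
```

```text
base sd [ 0.8437 -0.0959  0.012 ]
base sd [0.8472 0.0296 0.012 ]
base sd [0.7268 0.0348 0.012 ]
hood sd [ 0.6118 -0.0637  0.25  ]
hood sd [0.6202 0.0097 0.25  ]
hood sd [ 0.8126 -0.0557  0.25  ]
paddle tri [ 0.6521 -0.0263  0.1193]
[-6.65979937e-02  3.00367723e-01  1.52141467e+00  3.83588604e-06
  1.32070143e+00 -6.65461506e-02] 1.0031348245520042
```

Emit:
play_rows(
  steps=[
    [[0.045,-0.015,0,0,0.06],[0.045,-0.015,0,0,0.06],[0.045,-0.016,0,0,0.06],[0.044,-0.0155,0,0,0.06],[0,0,0,10,0.06],[0,0,0,10,0.06],[0,0,0,10,0.06],[0,0,0,10,0.06]],
  ],
)

```text
time_s: 1.15
tool_pos: [0.4884, 0.179, 0.2311]
eef_rot: [0.907, 0.42, -0.0, -0.0]
ft_force: [-0.1, 0.4, -0.5]
finger_gap: 0.702
finger_force: 0.0
```

Emit:
play_rows(
  steps=[
    [[0,0,0,10,0.06],[0,0,0,10,0.06],[0,0,0,10,0.06],[0,0,0,10,0.06],[0,0,0,10,0.06],[0,0,0,0,0.06]],
  ],
)

```text
time_s: 1.9
tool_pos: [0.4884, 0.179, 0.2311]
eef_rot: [1.0, 0.001, -0.0, 0.0]
ft_force: [-0.1, 0.8, 0.9]
finger_gap: 0.701
finger_force: 0.0
```

```bash
python3 - <<'E'
from h import *
c=cam('wrist','w1.png')
o=status.get_obs();print(o['time_s'],o['tool_pos'],o['eef_rot'],o['qpos'])
print(proj(c,(.4885,.233,.11)),proj(c,(.4885,.175,.11)),proj(c,(.43,.233,.11)),proj(c,(.547,.233,.11)))
E
```

```text
1.95 [0.48843727 0.17897687 0.23113805] [ 9.99998053e-01  1.96688616e-03 -1.46282788e-04  5.73302663e-05] [ 2.80831698e-01  2.33811092e-01  1.60493821e+00 -3.07944687e-05
  1.30315618e+00  1.84770240e+00]
(np.float64(249.72462062692918), np.float64(193.63557588221295)) (np.float64(320.2222413603096), np.float64(193.7032999932557)) (np.float64(253.32254463054034), np.float64(258.69165244641783)) (np.float64(245.6867680253867), np.float64(120.6249042456614))
```

View pics/w1.png

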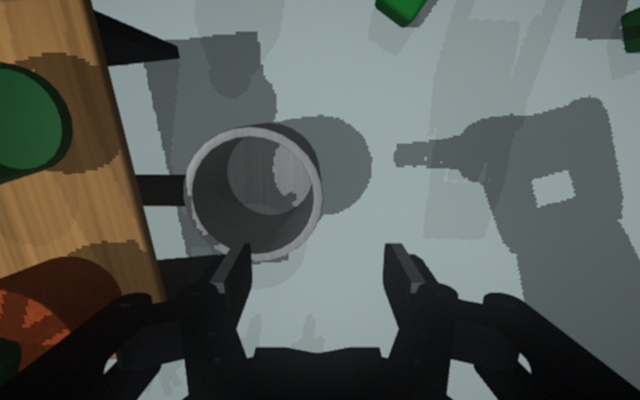

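The wrist view shows the pail rim centred at (254,193), i.e. the axis is near (0.4885, 0.2295). The black handle at (160,191) runs straight along +y under the board.

Emit:
play_rows(
  steps=[
    [[0,0.0035,0.04,0,0.06],[0,0,0.04,0,0.06],[0,0,0.04,0,0.06],[0,0,0.033,0,0.06],[0,0,0,0,0.0],[0,0,0,0,0.0],[0,0,0,0,0.0],[0,0,0,0,0.0]],
  ],
)

```text
time_s: 2.95
tool_pos: [0.4894, 0.176, 0.0801]
eef_rot: [1.0, 0.0, 0.002, -0.001]
ft_force: [0.2, 1.6, 7.2]
finger_gap: 0.092
finger_force: 55.9
```

Emit:
play_rows(
  steps=[
    [[0,0,0,0,0],[0,0,0,0,0],[0,0,0,0,0],[0,0,-0.005,0,0],[0,0,-0.005,0,0],[0,0,-0.005,0,0]],
  ],
)

```text
time_s: 3.7
tool_pos: [0.4885, 0.1754, 0.0938]
eef_rot: [1.0, 0.0, 0.0, 0.0]
ft_force: [0.2, 0.2, -1.6]
finger_gap: 0.092
finger_force: 56.5
```

Emit:
play_rows(
  steps=[
    [[0,0.025,0,0,0],[0,0.035,0,0,0],[0,0.04,0,0,0],[0,0.03,0,0,0],[0,0.01,0,0,0],[0,0,0,-7,0],[0,0,0,-10,0],[0,0,0,-10,0]],
  ],
)

```text
time_s: 4.7
tool_pos: [0.4885, 0.0361, 0.0934]
eef_rot: [0.972, 0.236, 0.0, -0.0]
ft_force: [-0.0, 0.3, -2.1]
finger_gap: 0.09
finger_force: 56.6
```

Emit:
play_rows(
  steps=[
    [[0,0,0,-10,0],[0,0,0,-10,0],[0,0,0,-10,0],[0,0,0,-10,0],[0,0,0,-10,0],[0,0,0,-8,0],[0,0,0,-5,0],[0,0,0,0,0]],
  ],
)

```text
time_s: 5.7
tool_pos: [0.4886, 0.036, 0.0934]
eef_rot: [0.707, 0.707, 0.0, -0.0]
ft_force: [0.7, 0.9, -1.0]
finger_gap: 0.089
finger_force: 56.7
```

Emit:
play_rows(
  steps=[
    [[0,0.02,0,0,0],[0,0.02,0,0,0],[0,0.01,0,0,0],[0,0,0.005,0,0],[0,0,0.005,0,0],[0,0,0.004,0,0],[0,0,0,0,0]],
  ],
)

```text
time_s: 6.58
tool_pos: [0.5388, 0.0355, 0.0801]
eef_rot: [0.707, 0.707, 0.001, 0.001]
ft_force: [0.7, 0.2, 8.0]
finger_gap: 0.088
finger_force: 60.2
```

```bash
python3 - <<'E'
from h import *
c=cam('scene','s2.png');d=cam('side','d2.png')
a=c['image'][:,:,::-1];b=d['image'][:,:,::-1]
A=cv2.resize(a[80:280,230:430],(400,400));B=cv2.resize(b[120:320,240:440],(400,400))
cv2.imwrite('pics/crop3.png',np.hstack([A,B]))
o=status.get_obs();print(o['time_s'],o['tool_pos'],o['ft_force'],o['qpos'])
E
```

```text
6.675 [0.53881911 0.03548307 0.08014809] [ 1.32801488 -0.02568298  7.42953291] [-2.05784261e-03  4.51801694e-01  1.69456033e+00 -3.99548511e-05
  9.93571669e-01 -1.83412534e-03]
```

View pics/crop3.png

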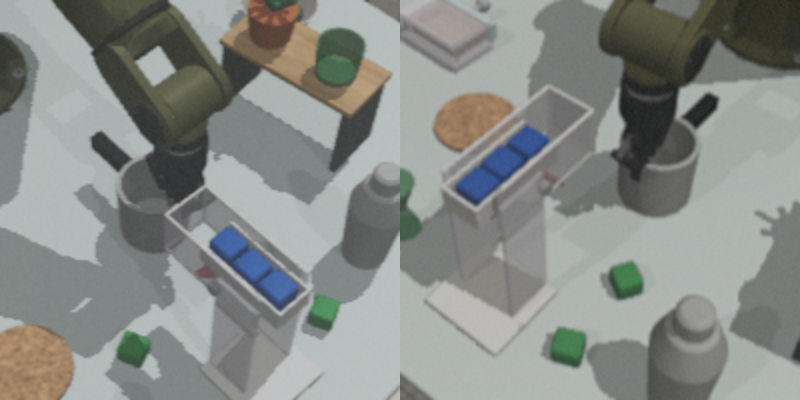

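The crop shows the pail standing clear, handle pointing to -x at (110,150) in the left half. I release it now.

Emit:
play_rows(
  steps=[
    [[0,0,0,0,0.05],[0,0,0,0,0.05],[0,0,0,0,0.05],[0,0,0,0,0.05],[0,0,-0.03,0,0.05],[0,0,-0.04,0,0.05],[0,0,-0.05,0,0.05],[0,0,-0.03,0,0.05]],
  ],
)

```text
time_s: 7.68
tool_pos: [0.5388, 0.0355, 0.2318]
eef_rot: [0.707, 0.707, 0.001, 0.001]
ft_force: [0.1, -0.1, -1.0]
finger_gap: 0.589
finger_force: 0.0
```

Emit:
play_rows(
  steps=[
    [[0,-0.05,0,0,0.06],[0,-0.05,0,0,0.06],[0,-0.04,0,0,0.06],[0,0,0,10,0.06],[0,0,0,10,0.06],[0,0,0,10,0.06],[0,0,0,10,0.06],[0,0,0,10,0.06]],
  ],
)

```text
time_s: 8.68
tool_pos: [0.3984, 0.0355, 0.2293]
eef_rot: [0.941, 0.339, 0.0, 0.0]
ft_force: [-0.1, -0.2, 0.8]
finger_gap: 0.702
finger_force: 0.0
```

Emit:
play_rows(
  steps=[
    [[0,0,0,10,0.06],[0,0,0,10,0.06],[0,0,0,10,0.06],[0,0,0,10,0.06],[0,0,0,0,0.06]],
  ],
)

```text
time_s: 9.3
tool_pos: [0.3984, 0.0355, 0.2293]
eef_rot: [1.0, 0.001, 0.0, -0.0]
ft_force: [-0.5, -0.7, 0.3]
finger_gap: 0.706
finger_force: 0.0
```

```bash
python3 - <<'E'
from h import *
c=cam('wrist','w3.png')
o=status.get_obs();print(o['time_s'],o['tool_pos'],o['eef_rot'],o['ft_force'])
for p in[(.485,.0355,.11),(.543,.0355,.11),(.485,.0935,.11),(.373,.0355,.099),(.34,.0355,.099),(.34,.0475,.099)]: print(p,np.round(proj(c,p)))
E
```

```text
9.35 [0.39845194 0.03552208 0.22929708] [ 9.99998081e-01  1.95857378e-03  2.82663225e-05 -3.24608130e-05] [-0.96945475 -0.13835013  0.51089275]
(0.485, 0.0355, 0.11) [315.  82.]
(0.543, 0.0355, 0.11) [315.  -5.]
(0.485, 0.0935, 0.11) [238.  82.]
(0.373, 0.0355, 0.099) [315. 219.]
(0.34, 0.0355, 0.099) [315. 254.]
(0.34, 0.0475, 0.099) [302. 254.]
```

View pics/w3.png

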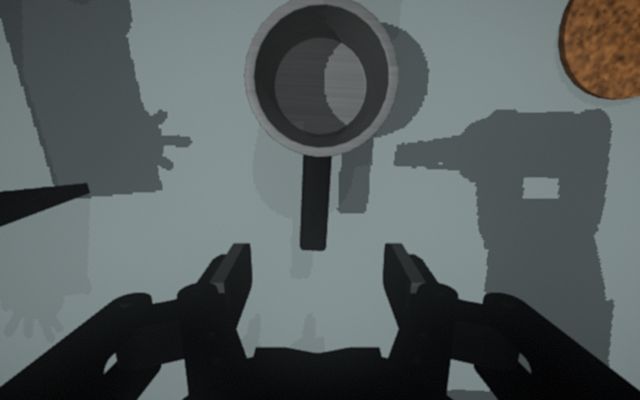

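The wrist view shows the released pail: rim centre at (322,76), handle end at (313,249). That gives axis ≈ (0.489, 0.030) and handle direction about 3° off -x.

Emit:
play_rows(
  steps=[
    [[-0.0165,0,0,0,0.06],[0,0,0.04,2.8,0.06],[0,0,0.045,0,0.06],[0,0,0.045,0,0.06],[0,0,0.035,0,0.06],[0,0,0,0,0.0],[0,0,0,0,0.0],[0,0,0,0,0.0]],
  ],
)

```text
time_s: 10.35
tool_pos: [0.3827, 0.0355, 0.0656]
eef_rot: [1.0, -0.024, 0.001, -0.0]
ft_force: [-1.4, 0.7, 2.8]
finger_gap: 0.274
finger_force: 59.7
```

Emit:
play_rows(
  steps=[
    [[0,0,0,0,0],[0,0,0,0,0],[0,0,0,0,0],[0,0,-0.01,0,0],[0,0,-0.02,0,0],[0,0,-0.015,0,0],[0,0,-0.004,0,0],[0,0,0,0,0]],
  ],
)

```text
time_s: 11.35
tool_pos: [0.382, 0.0355, 0.1134]
eef_rot: [1.0, -0.024, 0.0, -0.0]
ft_force: [-0.5, -0.1, -1.1]
finger_gap: 0.272
finger_force: 59.4
```

```bash
python3 - <<'E'
from h import *
c=cam('wrist','w4.png');s=cam('scene','s4.png');d=cam('side','d4.png')
o=status.get_obs();print(o['time_s'],o['tool_pos'],o['eef_rot'],o['ft_force'],o['ft_torque'])
w=c['image'][0:200,160:480,::-1]
a=s['image'][100:250,250:450,::-1];b=d['image'][150:300,300:500,::-1]
r=lambda x:cv2.resize(x,(400,300))
cv2.imwrite('pics/crop4.png',np.vstack([np.hstack([r(a),r(b)]),cv2.copyMakeBorder(cv2.resize(w,(480,300)),0,0,0,320,0)]))
for z in(.159,.164):
  for p in[(.489,.030,z)]: print(z,np.round(proj(c,p)),np.round(proj(s,p),1),np.round(proj(d,p),1))
E
```

```text
11.5 [0.38174359 0.03547921 0.1128736 ] [ 9.99701199e-01 -2.44405390e-02 -4.15430988e-04  1.62882031e-05] [ 0.3092573   0.80836065 -1.5979499 ] [-0.00633914  0.17909952  0.04186267]
0.159 [313. -50.] [306.2 161.7] [369.4 177.2]
0.164 [313. -60.] [306.2 160.6] [369.5 175.9]
```

View pics/crop4.png

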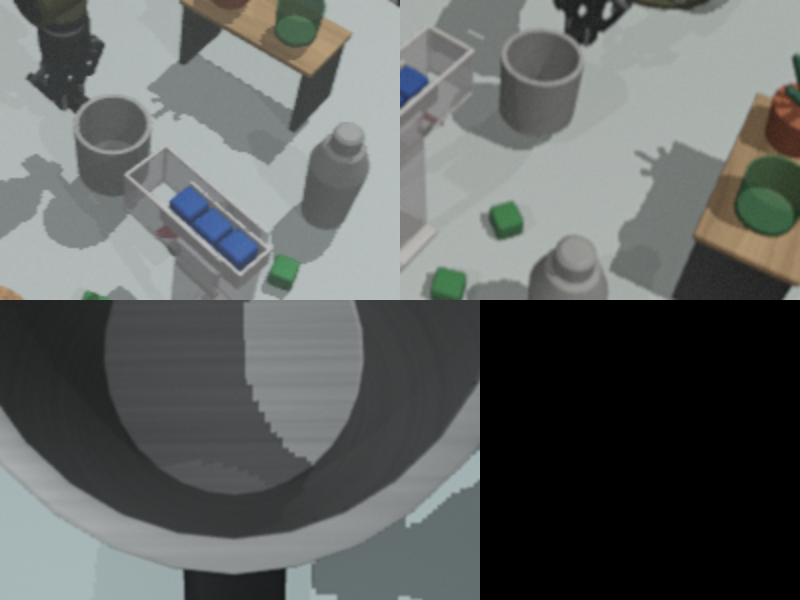

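```bash
python3 - <<'E'
from h import *
s=cam('scene');d=cam('side')
print(tri(s,(306.5,162),d,(371,181.5)))
# near-handle & far rim by scene: fit ellipse via gray mask is skipped; print predicted handle-end/rim points
for dz in (0,):
  for r in (-58,58): 
    p=(.489+r/1000*.9988,.030-r/1000*.049,.159); print(np.round(proj(s,p),1),np.round(proj(d,p),1))
E
```

```text
[0.48489584 0.03610466 0.14536455]
[293.6 150.3] [381.2 166.5]
[319.3 173.5] [356.8 188.7]
```

Emit:
play_rows(
  steps=[
    [[0.01,0.008,-0.003,0,0],[0.022,0.0145,-0.002,0,0],[0.025,0.016,0,0,0],[0.022,0.009,0,0,0],[0.0147,0.005,0,0,0],[0,0,0,0,0],[0,0,0,0,0]],
  ],
)

```text
time_s: 12.48
tool_pos: [0.4726, -0.0216, 0.1181]
eef_rot: [1.0, -0.024, -0.0, -0.0]
ft_force: [-0.1, -0.5, -0.9]
finger_gap: 0.274
finger_force: 59.4
```

```bash
python3 - <<'E'
from h import *
s=cam('scene','s5.png');d=cam('side','d5.png')
o=status.get_obs();print(o['time_s'],o['tool_pos'],o['eef_rot'],o['ft_force'])
a=s['image'][140:290,260:410,::-1];b=d['image'][130:280,240:390,::-1]
r=lambda x:cv2.resize(x,(400,400),interpolation=cv2.INTER_CUBIC)
cv2.imwrite('pics/crop5.png',np.hstack([r(a),r(b)]))
E
```

```text
12.575 [ 0.47263189 -0.02141     0.11830018] [ 9.99703627e-01 -2.43443777e-02 -9.17742790e-05 -2.02998878e-05] [ 0.56587872  0.06290111 -1.05005965]
```

View pics/crop5.png

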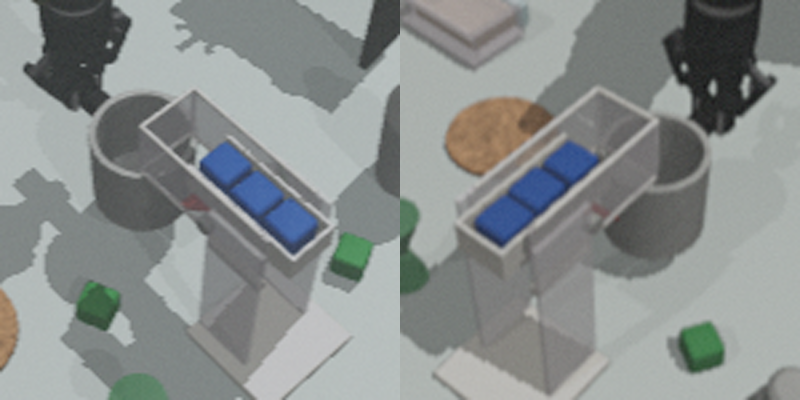

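Both views show the pail just short of the red paddle, at (195,203) in the left half, with its rim under the hood. Now the brisk push.

Emit:
play_rows(
  steps=[
    [[0.016,-0.001,0,0,0],[0.02,0,0,0,0],[0.022,0,0,0,0],[0.015,0,0,0,0],[0,0,0,0,0],[0,0,0,0,0],[0,0,0,0,0],[0,0,0,0,0]],
  ],
)

```text
time_s: 13.58
tool_pos: [0.5456, -0.024, 0.1183]
eef_rot: [1.0, -0.024, -0.0, -0.0]
ft_force: [-1.6, 1.1, -3.3]
finger_gap: 0.273
finger_force: 60.7
```

```bash
cat > blue.py <<'E'
from h import *
import sys
t=sys.argv[1]
for n in('scene','side'):
    c=cam(n,n+t+'.png');hsv=cv2.cvtColor(c['image'],cv2.COLOR_RGB2HSV)
    m=cv2.inRange(hsv,(105,100,30),(125,255,255))
    m[:, :200]=0
    for k in cv2.findContours(m,0,1)[0]:
        if cv2.contourArea(k)>8: print(n,cv2.boundingRect(k),cv2.contourArea(k))
    print(n,'spout/rim',np.round(proj(c,(.655,-.029,.158))),'floor',np.round(proj(c,(.655,-.029,.06))),'chute',np.round(proj(c,(.74,-.03,.23))))
o=status.get_obs();print(o['time_s'],o['tool_pos'],o['ft_force'],o['ft_torque'])
E
python3 blue.py 6
```

```text
scene spout/rim [332. 208.] floor [331. 226.] chute [357. 213.]
side (318, 206, 11, 10) 40.0
side spout/rim [316. 203.] floor [316. 227.] chute [292. 204.]
13.675 [ 0.54578279 -0.02408129  0.11831108] [-2.17752513  0.37910838 -3.93582001] [0.06858281 0.67354869 0.06966662]
```

Emit:
play_rows(
  steps=[
    [[0,0,0,0,0],[0,0,0,0,0],[-0.006,0,0,0,0],[-0.012,0,0,0,0],[-0.015,0,0,0,0],[-0.02,0,0,0,0],[-0.02,0,0,0,0],[-0.02,0,0,0,0]],
  ],
)

```text
time_s: 14.68
tool_pos: [0.4519, -0.0195, 0.1184]
eef_rot: [1.0, -0.024, 0.0, 0.0]
ft_force: [-0.1, 0.2, -2.4]
finger_gap: 0.274
finger_force: 60.9
```

Emit:
play_rows(
  steps=[
    [[-0.02,0,0,0,0],[-0.02,0,0,0,0],[-0.01,0,0,0,0],[0,0,0,0,0],[0,0,0,0,0]],
  ],
)

```text
time_s: 15.3
tool_pos: [0.4037, -0.0172, 0.1185]
eef_rot: [1.0, -0.024, 0.0, 0.0]
ft_force: [-0.5, 0.3, -3.1]
finger_gap: 0.278
finger_force: 60.8
```

```bash
python3 blue.py 7; python3 - <<'E'
import cv2,numpy as np
a=cv2.imread('pics/scene7.png');b=cv2.imread('pics/side7.png')
r=lambda x:cv2.resize(x,(400,400),interpolation=cv2.INTER_CUBIC)
cv2.imwrite('pics/crop7.png',np.hstack([r(a[100:260,240:400]),r(b[120:280,270:430])]))
E
```

```text
scene (284, 172, 17, 14) 125.5
scene spout/rim [332. 208.] floor [331. 226.] chute [357. 213.]
side (345, 171, 16, 14) 153.5
side spout/rim [316. 203.] floor [316. 227.] chute [292. 204.]
15.4 [ 0.40358457 -0.01712798  0.11828246] [-0.17962987  0.19322765 -2.57628962] [-0.0305373   0.28421668  0.00185584]
```

View pics/crop7.png

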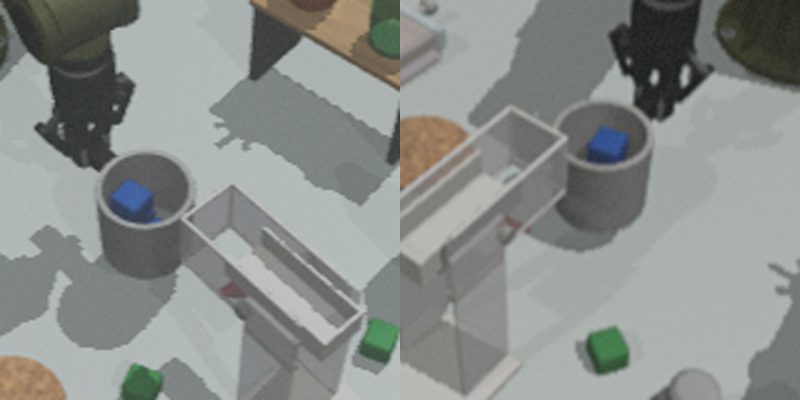

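The crop shows the chute empty and level, and blue blocks stacked inside the held pail at (130,200) in the left half. Next I carry it to the mat.

Emit:
play_rows(
  steps=[
    [[0,0.01,0,0,0],[0.005,0.022,0,0,0],[0.008,0.03,0,0,0],[0.01,0.036,0,0,0],[0.01,0.04,0,0,0],[0.01,0.04,0,0,0],[0.005,0.036,0,0,0],[0.0032,0.024,0,0,0]],
  ],
)

```text
time_s: 16.4
tool_pos: [0.4423, -0.2595, 0.118]
eef_rot: [1.0, -0.025, -0.0, 0.0]
ft_force: [0.3, 1.2, -3.9]
finger_gap: 0.273
finger_force: 60.8
```

Emit:
play_rows(
  steps=[
    [[0,0.014,0,0,0],[0,0.0082,0,0,0],[0,0,0,0,0],[0,0,0,0,0],[0,0,0,0,0]],
  ],
)

```text
time_s: 17.02
tool_pos: [0.4417, -0.279, 0.1184]
eef_rot: [1.0, -0.024, 0.0, 0.0]
ft_force: [0.2, 0.0, -3.7]
finger_gap: 0.269
finger_force: 60.8
```

```bash
python3 - <<'E'
from h import *
s=cam('scene','s8.png');d=cam('side','d8.png')
o=status.get_obs();print(o['time_s'],o['tool_pos'],o['eef_rot'],o['ft_force'],o['ft_torque'])
print('prev rim', tri(s,(298.4,177.6),d,(352,177.6)))
# segment pail vs. earlier background
from pickle import load
c0=load(open('c0.pkl','rb'))
for c,n,roi in((s,'scene',(190,180,310,310)),(d,'side',(240,110,340,220))):
    df=cv2.absdiff(c['image'],c0[n]['image']).max(2)
    # rim: light grey ring edges; dilated blue inside
    hsv=cv2.cvtColor(c['image'],cv2.COLOR_RGB2HSV);m=cv2.inRange(hsv,(105,100,30),(125,255,255));m[:,:200]=0
    ys,xs=np.nonzero(m);print(n,'blue',xs.mean(),ys.mean(),len(xs))
    p=(o['tool_pos'][0]+.107,o['tool_pos'][1]-.0055,.157);print('pred rim',np.round(proj(c,p),1))
    for r in(-58,58): print(np.round(proj(c,(p[0]+r/1e3,p[1],p[2])),1),np.round(proj(c,(p[0],p[1]+r/1e3,p[2])),1))
E
```

```text
17.125 [ 0.44166315 -0.2791443   0.11836061] [ 9.99707630e-01 -2.41796251e-02  2.95406474e-05  4.09580198e-06] [ 0.83462207 -0.07090412 -2.65928276] [-0.00151562  0.24089288 -0.04220302]
prev rim [ 0.50481172 -0.01682296  0.14127148]
scene blue 231.6360759493671 244.1740506329114 316
pred rim [234.1 240.1]
[220.5 226.2] [216.1 253.8]
[248.2 254.5] [251.3 226.8]
side blue 276.60504201680675 148.23529411764707 119
pred rim [270.9 144.8]
[283.6 135.4] [257.1 137.6]
[257.5 154.7] [285.3 152.3]
```

Emit:
play_rows(
  steps=[
    [[0,0,0.01,0,0],[0,0,0.01,0,0],[0,0,0.008,0,0],[0,0,0.006,0,0],[0,0,0.004,0,0],[0,0,0,0,0]],
  ],
)

```text
time_s: 17.88
tool_pos: [0.4415, -0.2795, 0.0801]
eef_rot: [1.0, -0.024, -0.0, -0.0]
ft_force: [0.2, -0.3, -2.7]
finger_gap: 0.274
finger_force: 60.8
```

Emit:
play_rows(
  steps=[
    [[0,0,0.002,0,0],[0,0,0.002,0,0],[0,0,0,0,0]],
  ],
)

```text
time_s: 18.25
tool_pos: [0.4418, -0.2798, 0.0768]
eef_rot: [1.0, -0.025, 0.001, 0.0]
ft_force: [-3.0, 0.3, 4.4]
finger_gap: 0.272
finger_force: 61.9
```

Emit:
play_rows(
  steps=[
    [[0,0,0.001,0,0],[0,0,0,0,0.045],[0,0,0,0,0.05],[0,0,0,0,0.05],[0,0,0,0,0.05],[0,0,-0.02,0,0.05],[0,0,-0.04,0,0.05],[0,0,-0.05,0,0.05]],
  ],
)

```text
time_s: 19.25
tool_pos: [0.4412, -0.2792, 0.1859]
eef_rot: [1.0, -0.024, -0.001, -0.001]
ft_force: [0.4, -0.2, -0.5]
finger_gap: 0.587
finger_force: 0.0
```

Emit:
play_rows(
  steps=[
    [[0,0,-0.04,0,0.05],[0,0,0,0,0.05],[0,0,0,0,0.05]],
  ],
)

```text
time_s: 19.62
tool_pos: [0.4414, -0.2793, 0.2245]
eef_rot: [1.0, -0.024, -0.0, -0.0]
ft_force: [0.2, -0.3, -0.6]
finger_gap: 0.585
finger_force: 0.0
```

```bash
python3 - <<'E'
from h import *
o=status.get_obs();print(o['time_s'],o['tool_pos'],o['ft_force'])
w=cam('wrist','w9.png')
# bright grey/rim: exclude mat & blue -> mat mask and pail hole in it
for n in('wrist','scene','side'):
    c=w if n=='wrist' else cam(n,n+'9.png')
    hsv=cv2.cvtColor(c['image'],cv2.COLOR_RGB2HSV)
    b=cv2.inRange(hsv,(105,100,30),(125,255,255));
    if n!='wrist': b[:,:200]=0
    ys,xs=np.nonzero(b);print(n,'blue',xs.mean(),ys.mean(),len(xs))
    for p in[(.549,-.285,.12),(.549,-.285,.01),(.607,-.285,.12),(.549,-.227,.12),(.619,-.285,.01),(.549,-.215,.01),(.549,-.355,.01)]: print(p,np.round(proj(c,p)))
    m=cv2.inRange(hsv,(5,60,30),(22,220,230))
    for k in cv2.findContours(m,0,1)[0]:
        if cv2.contourArea(k)>150: print('brown',cv2.boundingRect(k))
E
```

```text
19.625 [ 0.44135329 -0.27929273  0.22447972] [ 0.16988376 -0.25311145 -0.56647281]
wrist blue 320.3085418075276 64.98850574712644 4437
(0.549, -0.285, 0.12) [316.  48.]
(0.549, -0.285, 0.01) [316.  67.]
(0.607, -0.285, 0.12) [311. -50.]
(0.549, -0.227, 0.12) [232.  53.]
(0.619, -0.285, 0.01) [313. -12.]
(0.549, -0.215, 0.01) [247.  70.]
(0.549, -0.355, 0.01) [386.  63.]
scene blue 234.86764705882354 250.00735294117646 272
(0.549, -0.285, 0.12) [236. 247.]
(0.549, -0.285, 0.01) [241. 265.]
(0.607, -0.285, 0.12) [250. 261.]
(0.549, -0.227, 0.12) [253. 234.]
(0.619, -0.285, 0.01) [257. 282.]
(0.549, -0.215, 0.01) [260. 250.]
(0.549, -0.355, 0.01) [222. 281.]
brown (0, 335, 41, 65)
brown (202, 315, 72, 27)
brown (219, 247, 48, 40)
brown (0, 203, 31, 65)
brown (563, 172, 77, 130)
brown (340, 77, 85, 62)
brown (498, 45, 39, 68)
brown (473, 34, 54, 82)
brown (465, 34, 35, 74)
brown (0, 27, 156, 162)
brown (206, 23, 20, 25)
brown (261, 0, 39, 40)
brown (0, 0, 144, 70)
side blue 277.58474576271186 158.22881355932202 118
(0.549, -0.285, 0.12) [272. 154.]
(0.549, -0.285, 0.01) [275. 180.]
(0.607, -0.285, 0.12) [259. 164.]
(0.549, -0.227, 0.12) [286. 162.]
(0.619, -0.285, 0.01) [260. 192.]
(0.549, -0.215, 0.01) [291. 189.]
(0.549, -0.355, 0.01) [260. 171.]
brown (0, 230, 67, 116)
brown (627, 222, 13, 60)
brown (447, 193, 78, 100)
brown (207, 165, 24, 45)
brown (575, 140, 34, 21)
brown (545, 139, 31, 12)
brown (74, 124, 74, 67)
brown (583, 114, 53, 17)
brown (144, 93, 93, 53)
brown (494, 82, 66, 57)
brown (138, 67, 60, 38)
brown (129, 46, 63, 38)
brown (509, 24, 90, 43)
brown (116, 24, 71, 40)
brown (467, 0, 40, 103)
brown (303, 0, 140, 96)
brown (242, 0, 60, 96)
```

```bash
python3 - <<'E'
from h import *
w=cam('wrist','w10.png');g=cv2.cvtColor(w['image'],cv2.COLOR_RGB2GRAY)
for v in(30,48,60): print(v,[int(x) for x in g[v,200:440:4]])
print('col',[int(x) for x in g[90:270:4,316]])
print('row200',[int(x) for x in g[190,280:360:3]])
for p in[(.491,-.2825,.12),(.404,-.278,.109),(.404,-.278,.119)]: print(p,np.round(proj(w,p)))
E
```

```text
30 [137, 138, 138, 137, 136, 138, 139, 137, 138, 118, 112, 110, 36, 32, 32, 34, 32, 35, 35, 36, 37, 53, 63, 64, 24, 22, 21, 34, 43, 42, 42, 41, 41, 41, 31, 58, 60, 59, 49, 49, 49, 49, 52, 49, 52, 51, 53, 76, 108, 104, 79, 79, 81, 81, 80, 80, 82, 111, 136, 137]
48 [140, 139, 139, 139, 141, 139, 139, 140, 140, 119, 115, 92, 32, 31, 34, 33, 34, 32, 44, 62, 62, 62, 65, 64, 55, 22, 45, 45, 42, 44, 44, 43, 41, 41, 33, 46, 61, 59, 63, 107, 109, 55, 51, 51, 51, 51, 51, 48, 119, 109, 94, 80, 82, 82, 83, 82, 82, 82, 81, 139]
60 [140, 140, 139, 140, 141, 141, 140, 139, 141, 116, 118, 109, 33, 35, 34, 34, 33, 35, 63, 62, 60, 62, 62, 62, 62, 28, 42, 41, 38, 32, 27, 29, 37, 39, 40, 35, 51, 56, 59, 105, 99, 104, 45, 52, 52, 50, 51, 50, 114, 107, 84, 80, 82, 84, 83, 84, 84, 84, 81, 140]
col [49, 51, 49, 50, 51, 45, 42, 59, 39, 44, 122, 116, 60, 27, 30, 28, 28, 32, 29, 30, 32, 30, 30, 30, 30, 31, 29, 32, 30, 32, 32, 31, 33, 33, 33, 34, 34, 32, 134, 133, 134, 134, 133, 134, 139]
row200 [135, 135, 134, 133, 133, 134, 132, 135, 46, 33, 34, 33, 31, 30, 32, 31, 31, 29, 131, 134, 133, 134, 131, 84, 86, 86, 86]
(0.491, -0.2825, 0.12) [317. 134.]
(0.404, -0.278, 0.109) [316. 239.]
(0.404, -0.278, 0.119) [316. 243.]
```

```bash
python3 -c "
from h import *
print(env.hand_in())"
```

```text
the job is handed in; nothing more can be done
None
```

I handed the job in after about 20 s of robot time. The pail stands upright on the cork mat, its axis measured within about 3 mm of the mat's centre, with the blue blocks in it; the chute was seen empty, and the gripper is clear. The barware was kept clear of but not re-measured, and the hand-in returned no verdict.

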